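# Tap a stuck stir bar out of a sample tube

### The arm

A 6-joint arm with a two-finger parallel gripper is mounted at the origin on the work surface; the furniture and walls round the work are solid. World frame = base frame: x ahead of the robot, y to its left, z up, the work surface at z = 0. Lengths are in mm, angles in rad, forces in N, time in s.
With the tool pointing down it reaches from about 325 to 775 mm from the base axis. Payload 5.5 kg.
Tool frame: the origin (TCP) lies midway between the tips of the shut fingers; the grasp point (between the pads) lies 19 mm behind it; z points along the fingers, x is the direction in which the jaws open and shut, and the axes are right-handed (so a half turn about z gives the same grasp; the last joint's range is limited). The gripper opens to 88 mm and grips with 3 to 60 N. Pads are 20 mm wide; open, the fingers measure 115 mm over their backs; the gripper's body (75 mm by 178 mm) begins 61 mm behind the grasp point.
Start: joints at [1.193, 0.091, 1.231, -0, 1.82, -0.057], TCP at [189.2, 569.403, 222.631] pointing down, gripper open.
Joint ranges: [-2.87, 2.87], [-0.86, 2.18], [0.17, 2.46], [-1.51, 4.65], [0.06, 2.69], [-2.65, 2.65]. Speed limits (rad/s): [2.57, 2.57, 3.01, 3.14, 3.14, 3.14].

### API

Orientations are given as a rotation vector (axis times angle).
In Python, from rig import robot, imaging gives the robot as it stands. The module is installed in compiled form; this text tells all that it offers.
- The arm moves only by the tool servo_tool, never from a script. Its argument "commands" is a list of rows, each an object of numbers: "dx", "dy", "dz": the shift along the world's x, y, z in cm; "ax", "ay", "az": the turn, a rotation vector about the world's x, y, z in degrees; "hand": the opening, from 0 (shut) to 1 (fully open). In form: [{"dx": .., "dy": .., "dz": .., "ax": .., "ay": .., "az": .., "hand": ..}, ...]. A call has 1 to 10 rows; each row shifts and turns the commanded pose from where the row before left it; what a row does not reach is not made up. A row lasts 1/10 s, in which the tool goes at most 50 mm and 8.59 degrees, less where a joint would pass 70% of its speed; a pose out of reach is approached as far as the arm can. A call is refused whole if a number of a shift passes 5 or a number of a turn 8.59, either way. A call with a gripper value outside its range is refused whole. The fingers move at their own pace and stop on an object; the grip force is fixed at half the most. Time passes only in rows, so rows that do not move let the fingers close. It gives the time, the measured TCP pose, the force and the opening at its end, in the units of the state.
- robot.state(): the state, without advancing time (a new reading comes with each control period).
- imaging.snapshot(name): name is "scene" or "top" or "wrist"; returns (picture, depth): 400x640x3 uint8, blue, green, red; 400x640 float32, mm along the optical axis (not along the pixel's ray), 0 where there is no reading.
- imaging.camera_model(name): a dict with "K" (3x3 intrinsics, pixels), "extrinsics" (4x4, takes a point from world to camera coordinates); the wrist camera has in their place "T_tool_cam" (4x4, takes a point from camera to tool coordinates, whose origin is the TCP and whose axes are the tool frame's). Camera axes: x right, y down, z forward; pixel columns grow to the right and rows downward; lengths in mm; the calibration is good to about 2 mm. The wrist camera is an equidistant fisheye: a pixel r from the principal point sees the ray r / f radians off the axis. A picture is of the moment at which its call begins: read the wrist's pose just before it. camera_model takes no time and is no camera call.
- robot.job_done(): hands the job in, once; it reports no verdict.
The state is a dict: "clock": time; "joints": joint angles; "dq": joint speeds; "tau": joint torques, N m; "position": TCP position; "eef_rot": TCP orientation; "ft_force": force on the tool from outside, world axes, zero at the start; "ft_torque": the same for the moment, N m; "finger_gap": opening from 0.0 (shut) to 1.0 (fully open).
Only numpy, scipy, OpenCV 4.12 (cv2) and the standard library are available. Lean on these libraries where they do the work, as an engineer would, in place of code of your own. Each camera call takes 0.05 s, during which the arm holds its last target.

### The job

A stir bar is stuck in the neck of the clear sample tube that lies in the wire rest. Lift the tube out, tip its mouth down over the steel tray and tap its rim smartly on the tray's edge until the bar drops into the tray; then lay the empty tube back in its rest the way it lay before. Leave everything else on the bench where it is.

Things in the scene. Friction and masses are not known exactly. Their poses are not given: they have to be found in the camera images.
- tube_mid (a point): Middle of the clear plastic sample tube (120 mm long, 60 g), on its axis: grasp here, across. The straight body, 29 to 30 mm in diameter, runs from 60 mm behind this point (closed base) to 17 mm in front of it (towards the mouth), then narrows to a 19 mm neck. x axis along the tube from mouth to base. At the start it lies level, axis 52 mm above the bench, mouth to the left (+y) within 36 degrees.
- tube_mouth (a point): Centre of the tube's mouth at the end face of the rim, 60 mm to -x from the middle; same axes. The rim is a bead 23 mm in outer diameter (lowest edge 11 mm from this point, square to the axis); the bore of the neck is 12 mm.
- bar_mid (a point): Centre of the white slick stir bar (31 mm long, 8 mm thick, 20 g). It starts in the neck, along the axis, its nose 5 mm inside the rim, gripped by a soft lip: tipping alone does not free it. Each time the tipped tube, moving mouth first and down at 0.12 to 0.25 m/s, stops hard on an edge, the bar jumps on by 1 mm or more; after about 5 mm in all it slides out. Also given while the tube is held.
- tube: The sample tube; origin and axes as point tube_mid. Raising +x tips the mouth down; about 45 degrees suits the tapping (from 20 degrees it counts), with a stroke some 60 degrees below level: the knock then runs along the tube and it does not turn in the grip. Grip it firmly.
- rest: Fixed steel rest: plate 124 x 56 x 8 mm with two V supports of bent 6 mm rod, 43 mm behind (+x, under the body) and 41 mm in front (-x, under the neck) of its middle. Origin: underside, centre; x along the tube lying in it, mouth at -x. The tube lies right with its middle 52 mm straight above the origin (10 mm play along x). Rods end 54 mm (rear) and 62 mm (front) up; 78 mm clear between them.
- tray: Fixed stainless-steel tray, 32 mm high; opening 76 (x) by 110 mm (y), floor 3 mm up; round it a flat edge 10 mm wide, top 32 mm above the bench. Origin: underside, centre. Its x axis points right (-y) within 36 degrees: tap on the right-hand edge, +38 to +48 mm along x, where the tipped mouth points left, into the tray. Aim the rim's lowest point 2 to 6 mm outside the opening.
- stir_bar: The stir bar itself: origin on its underside below bar_mid, long axis y.
- petri_dish: Bystander, to be left alone: covered glass dish, 61 mm across, 16 mm high. Origin: underside, centre.
- weight_2: Bystander, to be left alone: grey knob weight, 21 mm across, 25 mm high. Origin: underside, centre.
- rubber_stopper: Bystander, to be left alone: red rubber stopper, 26 x 26 mm. Origin: underside, centre.
- pen_3: Bystander, to be left alone: white pen lying flat, 145 mm long, 9 mm high. Origin: underside, centre.
- beaker_2: Bystander, to be left alone: small plastic beaker, 53 mm across, 60 mm high. Origin: underside, centre.
- timer: Bystander, to be left alone: wedge-shaped timer, 41 x 62 mm, 52 mm high. Origin: underside, centre.
- sill_vial: Bystander, to be left alone: small vial with a black cap, 24 mm across, 56 mm high. Origin: underside, centre.
Not all that is in view belongs to the job. What is shaped like the rest but purple is not meant.

How it is judged:
By the outcome, as a careful person would: the job done as asked, in the order asked, and still so for the second after the job is handed in, with the robot touching nothing.
It also fails if it takes over 48 s, if anything falls off the work surface, if the arm or the gripper's body presses on something with over 40 N, if the wrist force passes 120 N, or if a joint passes its speed limit or range.

## Working session

There is one attempt and no reset: what is moved stays moved. The work goes in short steps, Python scripts to look and compute and a tool call to move; the robot and the scene stay as the last step left them, time stands still between calls to the robot, and variables do not carry over. Pictures are saved under pics/ and viewed, and the job is handed in when it is done.

Besides the shell and the picture viewer there is one more tool, called after "Call:" as a command line: name --argument value ..., lists and objects as JSON in quotes. servo_tool: Moves the arm, as the interface text tells. Its arguments: {"type":"object","properties":{"commands":{"type":"array","items":{"type":"object","properties":{"dx":{"type":"number"},"dy":{"type":"number"},"dz":{"type":"number"},"ax":{"type":"number"},"ay":{"type":"number"},"az":{"type":"number"},"hand":{"type":"number"}}}}},"required":["commands"]}

```bash
mkdir -p pics; python3 - <<'E'
from rig import robot, imaging
import cv2, numpy as np
s=robot.state(); print({k:np.round(v,3).tolist() for k,v in s.items()})
for n in ["scene","top"]:
    p,d=imaging.snapshot(n); cv2.imwrite(f"pics/{n}0.png",p); np.save(f"{n}0d.npy",d)
    m=imaging.camera_model(n); print(n,{k:np.round(v,4).tolist() if not isinstance(v,str) else v for k,v in m.items()})
m=imaging.camera_model("wrist");print({k:np.round(v,4).tolist() if not isinstance(v,str) else v for k,v in m.items()})
E
```

```text
{'clock': 0.0, 'joints': [1.193, 0.092, 1.232, 0.0, 1.82, -0.057], 'dq': [0.002, -0.001, 0.002, 0.002, -0.0, 0.001], 'tau': [-0.0, -44.645, -40.644, 0.07, 0.029, -0.0], 'position': [189.102, 569.119, 221.515], 'eef_rot': [2.547, 1.838, -0.003], 'ft_force': [-1.254, -0.067, -0.054], 'ft_torque': [0.038, -0.025, 0.014], 'finger_gap': 1.001}
scene {'K': [[493.2357, 0.0, 318.5391], [0.0, 493.2357, 208.8654], [0.0, 0.0, 1.0]], 'extrinsics': [[-0.7697, -0.6384, -0.009, 424.3517], [-0.2872, 0.3588, -0.8881, 172.9194], [0.5702, -0.681, -0.4595, 1429.2304], [0.0, 0.0, 0.0, 1.0]]}
top {'K': [[361.4373, 0.0, 324.1379], [0.0, 361.4373, 204.7379], [0.0, 0.0, 1.0]], 'extrinsics': [[-0.0244, -0.9994, 0.0236, 60.062], [-0.9856, 0.0201, -0.168, 524.2366], [0.1675, -0.0274, -0.9855, 1015.5922], [0.0, 0.0, 0.0, 1.0]]}
{'K': [[309.7069, 0.0, 315.8157], [0.0, 309.7069, 197.2233], [0.0, 0.0, 1.0]], 'T_tool_cam': [[1.0, -0.0003, -0.0003, -0.2318], [0.0004, 0.9642, 0.2653, -72.8419], [0.0002, -0.2653, 0.9642, -161.784], [0.0, 0.0, 0.0, 1.0]]}
```

View pics/scene0.png

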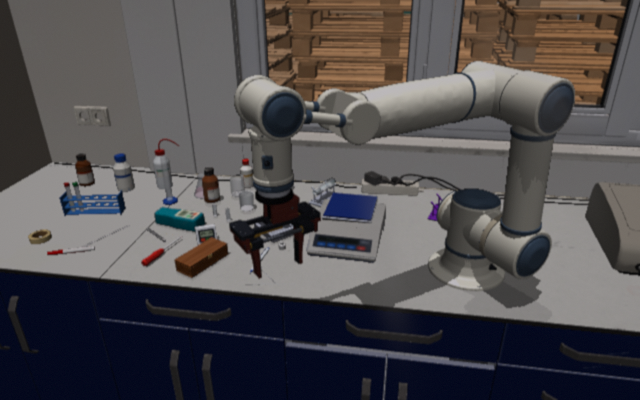

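View pics/top0.png

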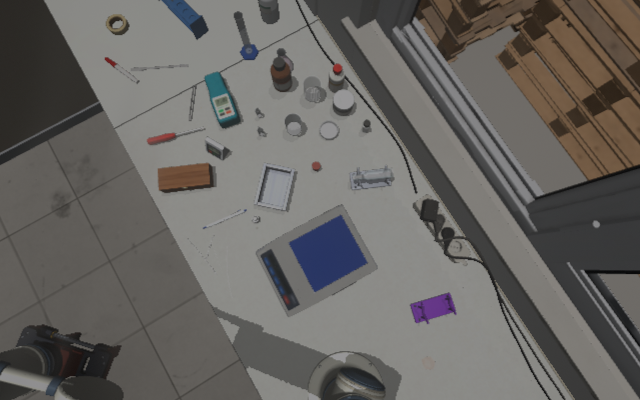

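```bash
python3 - <<'E'
import cv2
p=cv2.imread("pics/top0.png")
c=p[130:230,230:420]; cv2.imwrite("pics/top0c.png",cv2.resize(c,None,fx=4.2,fy=4.2,interpolation=cv2.INTER_CUBIC)[:, :800])
c=p[50:150,230:420]; cv2.imwrite("pics/top0d.png",cv2.resize(c,None,fx=4.2,fy=4.2,interpolation=cv2.INTER_CUBIC)[:, :800])
E
```

```text
(no output)
```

View pics/top0c.png

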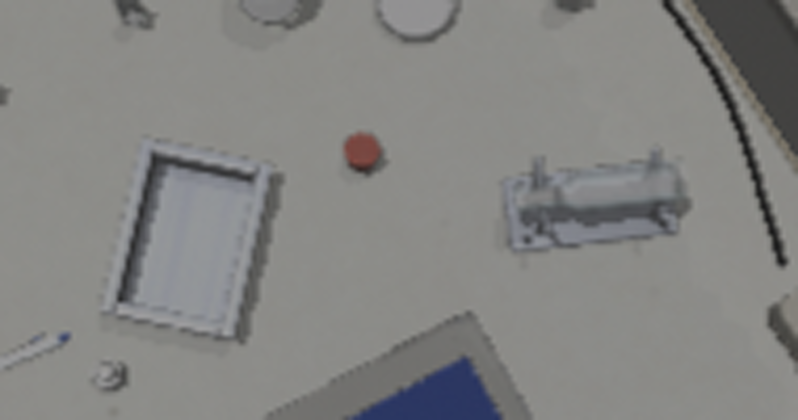

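View pics/top0d.png

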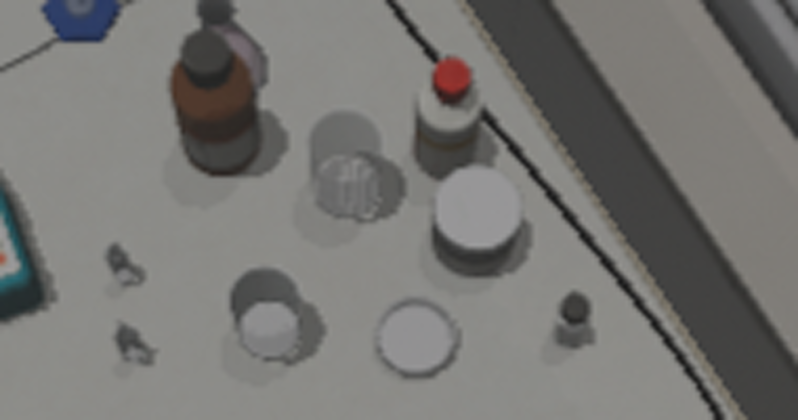

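```bash
cat > h.py <<'E'
import numpy as np, cv2
from scipy.spatial.transform import Rotation as R
from rig import robot, imaging
def ray(n,uv):
    m=imaging.camera_model(n); T=np.array(m["extrinsics"]);K=np.array(m["K"])
    d=np.linalg.inv(K)@np.array([uv[0],uv[1],1.]); Rm=T[:3,:3]
    return -Rm.T@T[:3,3], Rm.T@d
def onplane(n,uv,z):
    c,d=ray(n,uv); return c+d*(z-c[2])/d[2]
def wpose():
    s=robot.state(); T=np.eye(4); T[:3,:3]=R.from_rotvec(s["eef_rot"]).as_matrix(); T[:3,3]=s["position"]; return T
def wray(T,uv):
    m=imaging.camera_model("wrist"); K=np.array(m["K"]); X=T@np.array(m["T_tool_cam"])
    p=np.array([(uv[0]-K[0,2])/K[0,0],(uv[1]-K[1,2])/K[1,1]]); r=np.linalg.norm(p)
    d=np.r_[p/r*np.sin(r),np.cos(r)] if r>1e-9 else np.array([0,0,1.])
    return X[:3,3], X[:3,:3]@d
def wplane(T,uv,z):
    c,d=wray(T,uv); return c+d*(z-c[2])/d[2]
def wproj(T,P):
    m=imaging.camera_model("wrist"); K=np.array(m["K"]); X=T@np.array(m["T_tool_cam"])
    q=X[:3,:3].T@(np.asarray(P)-X[:3,3]); th=np.arctan2(np.hypot(q[0],q[1]),q[2]); h=np.hypot(q[0],q[1])
    return np.array([K[0,2]+K[0,0]*th*q[0]/h, K[1,2]+K[1,1]*th*q[1]/h])
E
python3 - <<'E'
from h import *
f=lambda x,y:(x/4.2+230,y/4.2+130)
print("rest plate",[onplane("top",f(*c),8).round(0).tolist() for c in [(503,178),(515,250),(680,234)]])
print("tray",[onplane("top",f(*c),32).round(0).tolist() for c in [(145,138),(280,165),(235,338),(102,308)]])
print("tube mouth/base",[onplane("top",f(*c),52).round(0).tolist() for c in [(520,198),(685,185)]])
s=robot.state();print(s['clock']); print("cams",ray("top",(0,0))[0],ray("scene",(0,0))[0])
print("wrist rot",R.from_rotvec(s['eef_rot']).as_matrix().round(3))
E
```

```text
rest plate [[631.0, -34.0, 8.0], [577.0, -41.0, 8.0], [587.0, -162.0, 8.0]]
tray [[659.0, 224.0, 32.0], [637.0, 128.0, 32.0], [513.0, 161.0, 32.0], [536.0, 254.0, 32.0]]
tube mouth/base [[605.0, -41.0, 52.0], [612.0, -158.0, 52.0]]
0.1
cams [ 348.07217508   77.26779653 1087.53596119] [-438.67202065 1182.16393053  814.08250154]
wrist rot [[ 0.315  0.949 -0.001]
 [ 0.949 -0.315 -0.002]
 [-0.002 -0.    -1.   ]]
```

Call:
servo_tool --commands '[{"dx":1.5,"dy":-1.5,"dz":0.5,"az":-3,"hand":1},{"dx":3.3,"dy":-3.1,"dz":0.5,"az":-7,"hand":1},{"dx":3.3,"dy":-3.1,"dz":0.5,"az":-7,"hand":1},{"dx":3.3,"dy":-3.1,"az":-7,"hand":1},{"dx":3.3,"dy":-3.1,"az":-7,"hand":1},{"dx":3.3,"dy":-3.1,"az":-7,"hand":1},{"dx":3.3,"dy":-3.1,"az":-7,"hand":1},{"dx":3.3,"dy":-3.1,"az":-7,"hand":1},{"dx":3.3,"dy":-3.1,"az":-7,"hand":1},{"dx":3.3,"dy":-3.1,"az":-7,"hand":1}]'

```text
invalid input
```

Call:
servo_tool --commands '[{"dx":3.3,"dy":-3.1,"az":-7,"hand":1},{"dx":3.3,"dy":-3.1,"az":-7,"hand":1},{"dx":2.3,"dy":-2.2,"az":-4,"hand":1},{"hand":1},{"hand":1}]'

```text
invalid input
```

```bash
python3 - <<'E'
from h import *
T=wpose(); p,d=imaging.snapshot("wrist"); np.save("Tw1.npy",T); np.save("w1d.npy",d); cv2.imwrite("pics/w1.png",p)
s=robot.state(); print(s['clock'],T.round(3).tolist(),s['dq'],s['joints'],s.keys())
E
```

```text
0.15 [[0.315, 0.949, -0.001, 189.109], [0.949, -0.315, -0.002, 569.147], [-0.002, -0.0, -1.0, 221.604], [0.0, 0.0, 0.0, 1.0]] [-2.77046695e-04  3.94933097e-05 -2.71121364e-03  6.08354212e-04
 -9.50574297e-04  1.59480884e-03] [ 1.19328845e+00  9.16946498e-02  1.23153348e+00 -1.44192159e-05
  1.81978796e+00 -5.66930357e-02] dict_keys(['clock', 'joints', 'dq', 'tau', 'position', 'eef_rot', 'ft_force', 'ft_torque', 'finger_gap'])
```

View pics/w1.png

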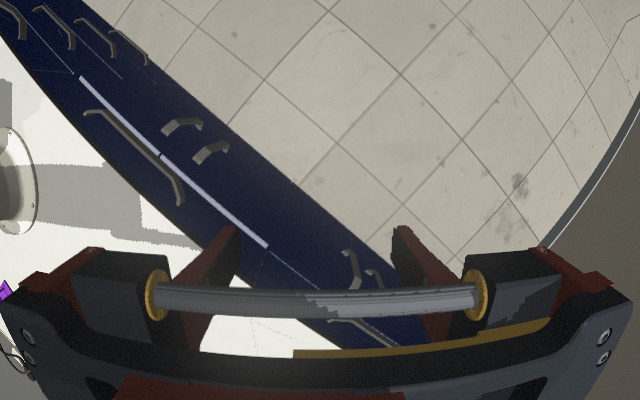

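Call:
servo_tool --commands '[{"dx":1.5,"dy":-1.5,"dz":0.5,"ax":0,"ay":0,"az":-3,"hand":1},{"dx":3.1,"dy":-3.4,"dz":0.5,"ax":0,"ay":0,"az":-7,"hand":1},{"dx":3.1,"dy":-3.4,"dz":0.5,"ax":0,"ay":0,"az":-7,"hand":1},{"dx":3.1,"dy":-3.4,"dz":0,"ax":0,"ay":0,"az":-7,"hand":1},{"dx":3.1,"dy":-3.4,"dz":0,"ax":0,"ay":0,"az":-7,"hand":1},{"dx":3.1,"dy":-3.4,"dz":0,"ax":0,"ay":0,"az":-7,"hand":1},{"dx":3.1,"dy":-3.4,"dz":0,"ax":0,"ay":0,"az":-7,"hand":1},{"dx":3.1,"dy":-3.4,"dz":0,"ax":0,"ay":0,"az":-7,"hand":1},{"dx":3.1,"dy":-3.4,"dz":0,"ax":0,"ay":0,"az":-7,"hand":1},{"dx":3.1,"dy":-3.4,"dz":0,"ax":0,"ay":0,"az":-7,"hand":1}]'

```text
clock: 1.15
position: [484.1, 246.8, 237.4]
eef_rot: [-3.138, -0.146, 0.0]
ft_force: [0.6, 0.7, 0.1]
finger_gap: 1.001
```

Call:
servo_tool --commands '[{"dx":3.5,"dy":-3.4,"dz":0,"ax":0,"ay":0,"az":-7,"hand":1},{"dx":3.5,"dy":-3.4,"dz":0,"ax":0,"ay":0,"az":-7,"hand":1},{"dx":2.0,"dy":-2.5,"dz":0,"ax":0,"ay":0,"az":-4,"hand":1},{"dx":0,"dy":-1.0,"dz":0,"ax":0,"ay":0,"az":0,"hand":1},{"dx":0,"dy":0,"dz":0,"ax":0,"ay":0,"az":0,"hand":1}]'

```text
clock: 1.65
position: [573.2, 144.2, 237.0]
eef_rot: [3.123, -0.34, -0.002]
ft_force: [-0.9, 0.1, -0.7]
finger_gap: 0.999
```

```bash
python3 - <<'E'
from h import *
T=wpose(); p,d=imaging.snapshot("wrist"); np.save("Tw1.npy",T); np.save("w1d.npy",d); cv2.imwrite("pics/w1b.png",p)
s=robot.state(); print(s['clock'],T.round(3).tolist(),s['dq'].round(4))
E
```

```text
1.7 [[0.977, -0.216, -0.001, 573.179], [-0.216, -0.977, -0.0, 144.19], [-0.001, 0.0, -1.0, 237.044], [0.0, 0.0, 0.0, 1.0]] [ 0.0296 -0.0153  0.0019  0.0048 -0.0021  0.0069]
```

View pics/w1b.png

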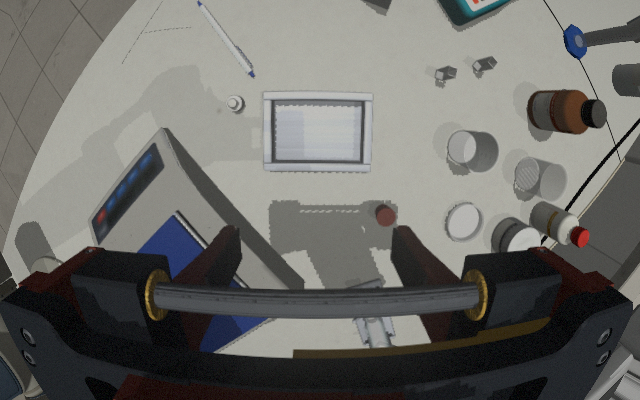

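```bash
python3 - <<'E'
from h import *
p=cv2.imread("pics/w1b.png"); c=p[80:185,245:390]; cv2.imwrite("pics/w1c.png",cv2.resize(c,None,fx=5.5,fy=5.5,interpolation=cv2.INTER_CUBIC))
d=np.load("w1d.npy"); print(d[165:172,318].round(0), d[130:150:5,318])
E
```

```text
[370. 371. 371. 371. 372. 371. 372.] [386.83362 388.90604 389.24506 393.608  ]
```

View pics/w1c.png

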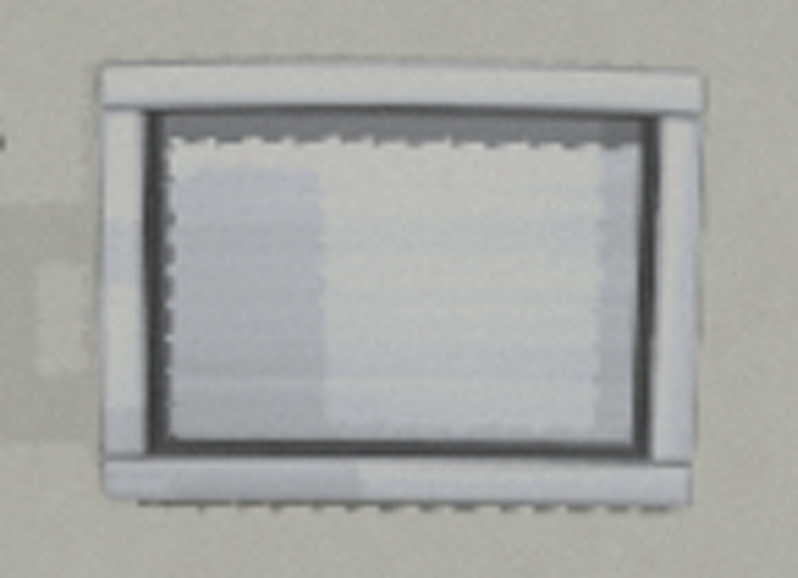

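```bash
python3 - <<'E'
from h import *
T=np.load("Tw1.npy")
f=lambda x,y:((x-2.25)/5.5+245,(y-2.25)/5.5+80)
cs=np.array([wplane(T,f(*c),32) for c in [(102,65),(705,73),(691,503),(106,497)]]); print(cs.round(1))
print([np.linalg.norm(cs[i]-cs[(i+1)%4]).round(1) for i in range(4)],"centre",cs.mean(0).round(1))
inn=np.array([wplane(T,f(*c),32) for c in [(147,109),(655,115),(652,464),(147,458)]]);print(inn.round(1),[np.linalg.norm(inn[i]-inn[(i+1)%4]).round(1) for i in range(4)],inn.mean(0).round(1))
ax=(cs[2]+cs[3]-cs[0]-cs[1]); ay=cs[0]+cs[3]-cs[1]-cs[2]
print("xaxis ang",np.degrees(np.arctan2(ax[1],ax[0])),"yaxis",np.degrees(np.arctan2(ay[1],ay[0])))
for n,uv,z in [("stopper",(385,215),26),("weight",(236,103),25)]: print(n,wplane(T,uv,z).round(0))
E
```

```text
[[533.8 255.6  32. ]
 [659.4 226.2  32. ]
 [638.1 134.2  32. ]
 [512.2 163.4  32. ]]
[np.float64(129.0), np.float64(94.5), np.float64(129.2), np.float64(94.7)] centre [585.9 194.9  32. ]
[[541.1 243.8  32. ]
 [646.8 219.2  32. ]
 [631.1 144.6  32. ]
 [523.3 169.8  32. ]] [np.float64(108.5), np.float64(76.3), np.float64(110.7), np.float64(76.2)] [585.6 194.3  32. ]
xaxis ang -103.08816557992257 yaxis 166.89894762260553
stopper [648.  72.  26.]
weight [497. 251.  25.]
```

Call:
servo_tool --commands '[{"dx":0.3,"dy":-2.5,"dz":0,"ax":0,"ay":0,"az":1,"hand":1},{"dx":0.5,"dy":-4.5,"dz":-0.5,"ax":0,"ay":0,"az":3,"hand":1},{"dx":0.5,"dy":-4.7,"dz":-1.0,"ax":0,"ay":0,"az":3,"hand":1},{"dx":0.5,"dy":-4.7,"dz":-1.0,"ax":0,"ay":0,"az":3,"hand":1},{"dx":0.5,"dy":-4.7,"dz":-1.0,"ax":0,"ay":0,"az":3,"hand":1},{"dx":0.5,"dy":-4.5,"dz":-1.0,"ax":0,"ay":0,"az":3,"hand":1},{"dx":0.3,"dy":-2.0,"dz":-0.5,"ax":0,"ay":0,"az":0,"hand":1},{"dx":0,"dy":0,"dz":0,"ax":0,"ay":0,"az":0,"hand":1},{"dx":0,"dy":0,"dz":0,"ax":0,"ay":0,"az":0,"hand":1}]'

```text
clock: 2.6
position: [604.2, -128.9, 188.0]
eef_rot: [-3.139, -0.102, -0.0]
ft_force: [-0.0, 0.4, 0.4]
finger_gap: 0.998
```

```bash
python3 - <<'E'
from h import *
T=wpose(); p,d=imaging.snapshot("wrist"); np.save("Tw2.npy",T); np.save("w2d.npy",d); cv2.imwrite("pics/w2.png",p)
s=robot.state(); print(s['clock'],T.round(3).tolist(),s['dq'].round(4))
E
```

```text
2.65 [[0.998, 0.065, 0.0, 604.162], [0.065, -0.998, 0.001, -128.871], [0.0, -0.001, -1.0, 187.978], [0.0, 0.0, 0.0, 1.0]] [ 0.0093 -0.0065 -0.0058 -0.0021 -0.0023 -0.0026]
```

View pics/w2.png

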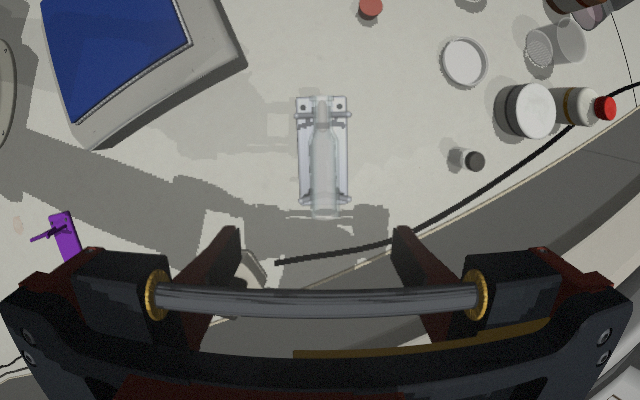

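```bash
python3 - <<'E'
from h import *
T=np.load("Tw2.npy")
p=cv2.imread("pics/w2.png"); c=p[85:230,265:380]; cv2.imwrite("pics/w2c.png",cv2.resize(c,None,fx=4,fy=4,interpolation=cv2.INTER_CUBIC))
d=np.load("w2d.npy")
m=imaging.camera_model("wrist"); X=T@np.array(m["T_tool_cam"])
for uv in [(500,210),(560,200),(600,180),(470,225),(322,155),(322,130),(258,268),(245,265),(467,160),(430,180),(350,240),(400,250)]:
    o,r=wray(T,uv); q=X[:3,:3].T@r; P=o+r*d[uv[1],uv[0]]/q[2]; print(uv,P.round(0))
E
```

```text
(500, 210) [ 830. -145.   34.]
(560, 200) [ 881. -115.   85.]
(600, 180) [935. -83.  99.]
(470, 225) [ 791. -166.   32.]
(322, 155) [607. -94.  66.]
(322, 130) [606. -71.  62.]
(258, 268) [ 540. -242.   17.]
(245, 265) [ 529. -226.   42.]
(467, 160) [761. -88.  52.]
(430, 180) [ 742. -122.    0.]
(350, 240) [ 651. -204.   -0.]
(400, 250) [ 647. -122.  206.]
```

View pics/w2c.png

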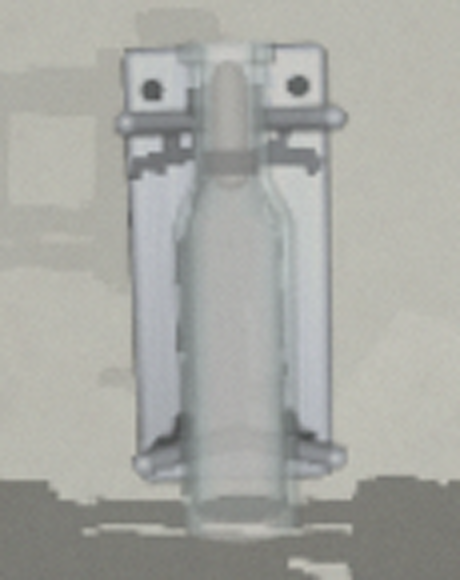

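```bash
python3 - <<'E'
from h import *
T=np.load("Tw2.npy")
f=lambda c:((c[0]-1.5)/4+265,(c[1]-1.5)/4+85)
for n,z,pts in [("plate",8,[(126,46),(327,43),(141,470),(333,470)]),("axis",52,[(231,47),(231,100),(235,240),(240,360),(243,480),(244,535)]),("body edges",52,[(180,240),(290,240),(188,450),(298,450)]),("rear rods ends",54,[(143,463),(338,457)]),("front rods",62,[(123,122),(339,117)])]:
    print(n,[wplane(T,f(c),z).round(1).tolist()[:2] for c in pts])
E
```

```text
plate [[576.5, -38.0], [631.0, -33.4], [587.2, -157.4], [642.4, -153.8]]
axis [[604.2, -39.2], [605.0, -51.9], [608.2, -85.5], [611.5, -114.9], [614.4, -145.4], [615.7, -160.0]]
body edges [[595.0, -86.4], [621.4, -84.6], [600.1, -138.5], [627.6, -136.7]]
rear rods ends [[589.2, -142.0], [637.5, -137.4]]
front rods [[580.3, -58.7], [629.9, -54.1]]
```

Call:
servo_tool --commands '[{"dx":0.3,"dy":1.5,"dz":-2,"ax":0,"ay":0,"az":1.6,"hand":1},{"dx":0.25,"dy":1.5,"dz":-3,"ax":0,"ay":0,"az":0,"hand":1},{"dx":0,"dy":0,"dz":-3,"ax":0,"ay":0,"az":0,"hand":1},{"dx":0,"dy":0,"dz":-3,"ax":0,"ay":0,"az":0,"hand":1},{"dx":0,"dy":0,"dz":0,"ax":0,"ay":0,"az":0,"hand":1},{"dx":0,"dy":0,"dz":0,"ax":0,"ay":0,"az":0,"hand":1}]'

```text
clock: 3.25
position: [609.8, -99.0, 78.5]
eef_rot: [-3.138, -0.146, -0.0]
ft_force: [0.1, 0.3, 0.1]
finger_gap: 0.996
```

```bash
python3 - <<'E'
from h import *
T=wpose(); p,d=imaging.snapshot("wrist"); np.save("Tw3.npy",T); np.save("w3d.npy",d); cv2.imwrite("pics/w3.png",p)
s=robot.state(); print(s['clock'],T.round(3).tolist(),s['dq'].round(4),s['ft_force'])
g=T[:3,3]+np.array([0,0,19]); print("mid should be at",wproj(T,[609.7,-99,52]),wproj(T,[604.2,-39.2,52]),wproj(T,[615,-159,52]))
E
```

```text
3.3 [[0.996, 0.093, 0.0, 609.765], [0.093, -0.996, 0.0, -98.986], [0.0, -0.0, -1.0, 78.543], [0.0, 0.0, 0.0, 1.0]] [-0.0104 -0.0114 -0.0255  0.0004 -0.0023 -0.0016] [ 0.8821134  -0.28079476  0.25350527]
mid should be at [316.64692308 227.61436015] [316.8243552  134.18046612] [316.16260824 304.05812465]
```

View pics/w3.png

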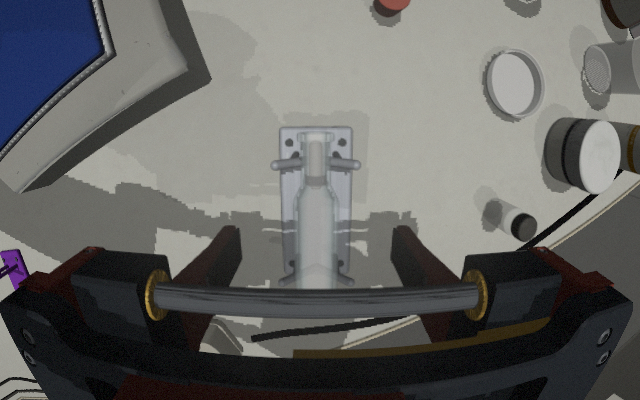

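Close view: the tube lies in the steel rest, centred between the fingers (col ≈317), rim at row ≈133 as predicted. The purple rest (10,268) is empty and not meant. Descend and grip.

Call:
servo_tool --commands '[{"dx":0,"dy":0,"dz":-2.5,"ax":0,"ay":0,"az":0,"hand":1},{"dx":0,"dy":0,"dz":-2,"ax":0,"ay":0,"az":0,"hand":1},{"dx":0,"dy":0,"dz":0,"ax":0,"ay":0,"az":0,"hand":1},{"dx":0,"dy":0,"dz":0,"ax":0,"ay":0,"az":0,"hand":0},{"dx":0,"dy":0,"dz":0,"ax":0,"ay":0,"az":0,"hand":0},{"dx":0,"dy":0,"dz":0,"ax":0,"ay":0,"az":0,"hand":0},{"dx":0,"dy":0,"dz":0,"ax":0,"ay":0,"az":0,"hand":0},{"dx":0,"dy":0,"dz":0,"ax":0,"ay":0,"az":0,"hand":0}]'

```text
clock: 4.1
position: [610.0, -100.7, 33.3]
eef_rot: [3.138, 0.143, 0.001]
ft_force: [-0.3, 0.0, -0.3]
finger_gap: 0.586
```

```bash
python3 - <<'E'
from h import *
s=robot.state(); print({k:np.round(v,3).tolist() for k,v in s.items()})
E
```

```text
{'clock': 4.1, 'joints': [-0.219, 0.183, 1.467, 0.0, 1.49, -0.31], 'dq': [-0.002, 0.005, 0.006, 0.001, -0.002, 0.002], 'tau': [0.009, -47.608, -39.649, 0.066, 0.032, 0.0], 'position': [609.984, -100.666, 33.285], 'eef_rot': [3.138, 0.143, 0.001], 'ft_force': [-0.283, 0.04, -0.312], 'ft_torque': [-0.071, 0.058, 0.039], 'finger_gap': 0.586}
```

Call:
servo_tool --commands '[{"dx":0,"dy":0,"dz":0,"ax":0,"ay":0,"az":0,"hand":0},{"dx":0,"dy":0,"dz":0,"ax":0,"ay":0,"az":0,"hand":0},{"dx":0,"dy":0,"dz":0,"ax":0,"ay":0,"az":0,"hand":0},{"dx":0,"dy":0,"dz":0,"ax":0,"ay":0,"az":0,"hand":0},{"dx":0,"dy":0,"dz":0,"ax":0,"ay":0,"az":0,"hand":0},{"dx":0,"dy":0,"dz":0,"ax":0,"ay":0,"az":0,"hand":0}]'

```text
clock: 4.7
position: [609.7, -100.6, 32.6]
eef_rot: [3.138, 0.143, -0.0]
ft_force: [0.1, 0.9, -0.4]
finger_gap: 0.326
```

```bash
python3 - <<'E'
from h import *
s=robot.state(); print({k:np.round(v,3).tolist() for k,v in s.items()})
E
```

```text
{'clock': 4.7, 'joints': [-0.219, 0.184, 1.468, -0.0, 1.49, -0.31], 'dq': [0.001, -0.0, -0.0, -0.0, -0.0, 0.001], 'tau': [-0.03, -47.453, -39.543, 0.091, -0.017, 0.05], 'position': [609.657, -100.61, 32.568], 'eef_rot': [3.138, 0.143, -0.0], 'ft_force': [0.105, 0.929, -0.399], 'ft_torque': [-0.032, 0.038, 0.034], 'finger_gap': 0.326}
```

Call:
servo_tool --commands '[{"dx":0,"dy":0,"dz":0,"ax":0,"ay":0,"az":0,"hand":0},{"dx":0,"dy":0,"dz":0,"ax":0,"ay":0,"az":0,"hand":0},{"dx":0,"dy":0,"dz":1,"ax":0,"ay":0,"az":0,"hand":0},{"dx":0,"dy":0,"dz":2,"ax":0,"ay":0,"az":0,"hand":0},{"dx":0,"dy":0,"dz":3,"ax":0,"ay":0,"az":0,"hand":0},{"dx":0,"dy":0,"dz":3,"ax":0,"ay":0,"az":0,"hand":0},{"dx":0,"dy":0,"dz":3,"ax":0,"ay":0,"az":0,"hand":0},{"dx":0,"dy":0,"dz":0,"ax":0,"ay":0,"az":0,"hand":0}]'

```text
clock: 5.5
position: [611.9, -101.0, 159.4]
eef_rot: [3.136, 0.143, 0.015]
ft_force: [0.2, 0.8, 0.1]
finger_gap: 0.32
```

```bash
python3 - <<'E'
from h import *
T=wpose(); p,d=imaging.snapshot("wrist"); np.save("Tw4.npy",T); np.save("w4d.npy",d); cv2.imwrite("pics/w4.png",p)
c=p[60:310,230:410]; cv2.imwrite("pics/w4c.png",cv2.resize(c,None,fx=2.4,fy=2.4,interpolation=cv2.INTER_CUBIC))
s=robot.state(); print({k:np.round(v,3).tolist() for k,v in s.items()})
# tube predicted rim px (tool coords: y=-61.6, z=-19)
for L in (58,60,62): print(L,wproj(T,T[:3,:3]@np.array([0,-L,-19])+T[:3,3]))
T1=np.load("Tw1.npy");d=np.load("w1d.npy");m=imaging.camera_model("wrist"); X=T1@np.array(m["T_tool_cam"])
for uv in [(165,130),(200,165),(290,275),(250,230),(180,213)]:
    o,r=wray(T1,uv); q=X[:3,:3].T@r; print(uv,(o+r*d[uv[1],uv[0]]/q[2]).round(0))
E
```

```text
{'clock': 5.55, 'joints': [-0.219, 0.134, 1.302, 0.0, 1.7, -0.31], 'dq': [-0.001, 0.032, 0.071, 0.0, -0.019, -0.001], 'tau': [0.01, -48.444, -42.689, 0.075, 0.225, 0.0], 'position': [611.038, -100.872, 156.171], 'eef_rot': [3.137, 0.143, 0.009], 'ft_force': [0.59, 0.014, -0.653], 'ft_torque': [-0.116, 0.135, 0.003], 'finger_gap': 0.325}
58 [317.20136077 144.89369299]
60 [317.20273415 140.59247306]
62 [317.2039336  136.28104226]
(165, 130) [395. 245.  27.]
(200, 165) [420. 187.   1.]
(290, 275) [510.  21.  39.]
(250, 230) [474.  92.  34.]
(180, 213) [415. 146.  87.]
```

View pics/w4c.png

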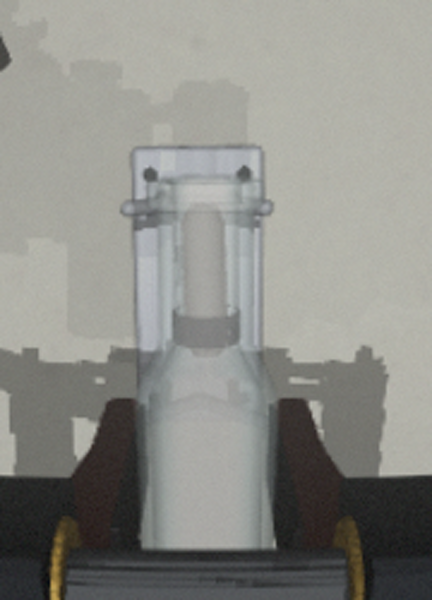

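```bash
python3 - <<'E'
from h import *
T=np.load("Tw4.npy")
for L in (60,61,62,63):
    print(L,[wproj(T,T[:3,:3]@np.array([0,-L,-19+k])+T[:3,3]).round(1).tolist() for k in (-11.5,0,11.5)])
E
```

```text
60 [[317.4, 142.9], [317.2, 140.6], [317.1, 138.6]]
61 [[317.4, 140.5], [317.2, 138.4], [317.1, 136.6]]
62 [[317.4, 138.2], [317.2, 136.3], [317.1, 134.6]]
63 [[317.4, 135.9], [317.2, 134.1], [317.1, 132.6]]
```

Call:
servo_tool --commands '[{"dx":-0.5,"dy":2,"dz":0,"ax":0,"ay":0,"az":-4,"hand":0},{"dx":-1,"dy":3.5,"dz":0,"ax":0,"ay":0,"az":-5,"hand":0},{"dx":-1,"dy":4.2,"dz":0,"ax":0,"ay":0,"az":-5,"hand":0},{"dx":-1,"dy":4,"dz":0,"ax":0,"ay":0,"az":-4.4,"hand":0},{"dx":-1,"dy":3,"dz":0,"ax":-3.65,"ay":0.85,"az":0,"hand":0},{"dx":-0.4,"dy":2,"dz":0,"ax":-7.3,"ay":1.7,"az":0,"hand":0},{"dx":0,"dy":0,"dz":0,"ax":-7.3,"ay":1.7,"az":0,"hand":0},{"dx":0,"dy":0,"dz":0,"ax":-7.3,"ay":1.7,"az":0,"hand":0},{"dx":0,"dy":0,"dz":0,"ax":-7.3,"ay":1.7,"az":0,"hand":0},{"dx":0,"dy":0,"dz":0,"ax":-7.3,"ay":1.7,"az":0,"hand":0}]'

```text
clock: 6.55
position: [560.4, 86.9, 151.7]
eef_rot: [2.403, -0.276, -0.104]
ft_force: [-0.4, -0.4, -1.1]
finger_gap: 0.327
```

Call:
servo_tool --commands '[{"dx":0,"dy":0,"dz":0,"ax":-3.65,"ay":0.85,"az":0,"hand":0},{"dx":0,"dy":0,"dz":0,"ax":0,"ay":0,"az":0,"hand":0},{"dx":0,"dy":0,"dz":0,"ax":0,"ay":0,"az":0,"hand":0}]'

```text
clock: 6.85
position: [560.4, 86.4, 151.1]
eef_rot: [2.344, -0.269, -0.113]
ft_force: [0.3, -0.1, 0.5]
finger_gap: 0.325
```

```bash
python3 - <<'E'
from h import *
s=robot.state(); print({k:np.round(v,3).tolist() for k,v in s.items()})
T=wpose(); print(T.round(3))
e=np.array([np.cos(np.radians(-103.1)),np.sin(np.radians(-103.1)),0]);z=np.array([0,0,1.])
# desired orientation
u=(e+z)/2**.5; w=(e-z)/2**.5
Rd=np.c_[np.cross(u,w),u,w]; print(Rd.round(3)); print("err deg (world)",np.degrees(R.from_matrix(Rd@T[:3,:3].T).as_rotvec()).round(2))
p,d=imaging.snapshot("wrist"); np.save("Tw5.npy",T); np.save("w5d.npy",d); cv2.imwrite("pics/w5.png",p)
E
```

```text
{'clock': 6.85, 'joints': [0.439, 0.385, 1.199, -0.661, 2.014, 0.517], 'dq': [-0.019, -0.037, -0.016, -0.002, 0.003, 0.002], 'tau': [0.9, -52.791, -37.302, -2.858, 1.854, -0.007], 'position': [560.403, 86.441, 151.107], 'eef_rot': [2.344, -0.269, -0.113], 'ft_force': [0.25, -0.134, 0.466], 'ft_torque': [0.342, -0.008, 0.015], 'finger_gap': 0.325}
[[ 9.74000e-01 -1.60000e-01 -1.61000e-01  5.60403e+02]
 [-2.27000e-01 -6.89000e-01 -6.88000e-01  8.64410e+01]
 [-1.00000e-03  7.07000e-01 -7.08000e-01  1.51107e+02]
 [ 0.00000e+00  0.00000e+00  0.00000e+00  1.00000e+00]]
[[ 0.974 -0.16  -0.16 ]
 [-0.227 -0.689 -0.689]
 [ 0.     0.707 -0.707]]
err deg (world) [-0.05 -0.07  0.02]
```

View pics/w5.png

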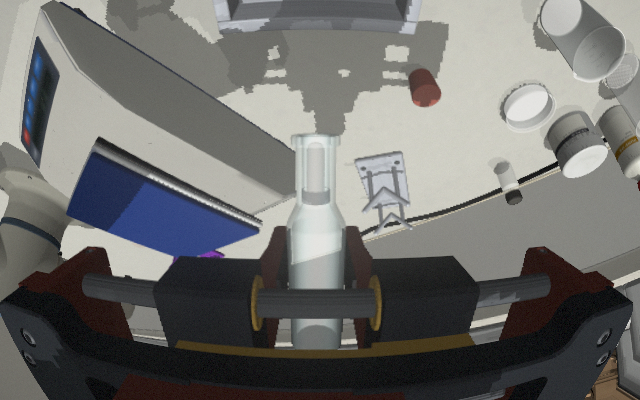

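Call:
servo_tool --commands '[{"dx":0,"dy":0,"dz":-1.6,"ax":0,"ay":0,"az":0,"hand":0},{"dx":0,"dy":0,"dz":-2,"ax":0,"ay":0,"az":0,"hand":0},{"dx":0,"dy":0,"dz":-1,"ax":0,"ay":0,"az":0,"hand":0},{"dx":0,"dy":0,"dz":0,"ax":0,"ay":0,"az":0,"hand":0},{"dx":0,"dy":0,"dz":0,"ax":0,"ay":0,"az":0,"hand":0}]'

```text
clock: 7.4
position: [560.5, 86.1, 106.2]
eef_rot: [2.343, -0.271, -0.112]
ft_force: [0.5, 0.5, -0.8]
finger_gap: 0.325
```

```bash
python3 - <<'E'
from h import *
T=wpose(); p,d=imaging.snapshot("wrist"); np.save("Tw6.npy",T); np.save("w6d.npy",d); cv2.imwrite("pics/w6.png",p)
print(T[:3,3].round(1))
e=np.array([np.cos(np.radians(-103.1)),np.sin(np.radians(-103.1)),0]);z=np.array([0,0,1.]); n=np.array([.974,-.2267,0])
c=np.array([585.8,194.6,32])
for x in (38,48):
    print(x,[wproj(T,c+e*x+n*k).round(1).tolist() for k in (-55,0,55)])
u=T[:3,1];w=T[:3,2]
G=T[:3,3]-19*w; print("rim low",(G-62*u+11*w).round(1), "tray x of it",((G-62*u+11*w)-c)@e)
p,d=imaging.snapshot("scene"); cv2.imwrite("pics/s6.png",cv2.resize(p[120:300,180:420],None,fx=3.3,fy=3.3,interpolation=cv2.INTER_CUBIC))
E
```

```text
[560.5  86.1 106.2]
38 [[213.9, 58.8], [317.0, 53.6], [419.8, 58.6]]
48 [[217.8, 73.0], [317.0, 68.6], [415.9, 72.8]]
rim low [571.8 134.3  68. ] tray x of it 61.95284595312154
```

View pics/w6.png

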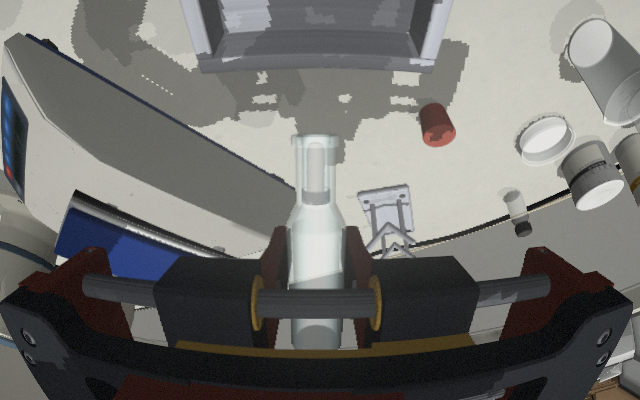

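View pics/s6.png

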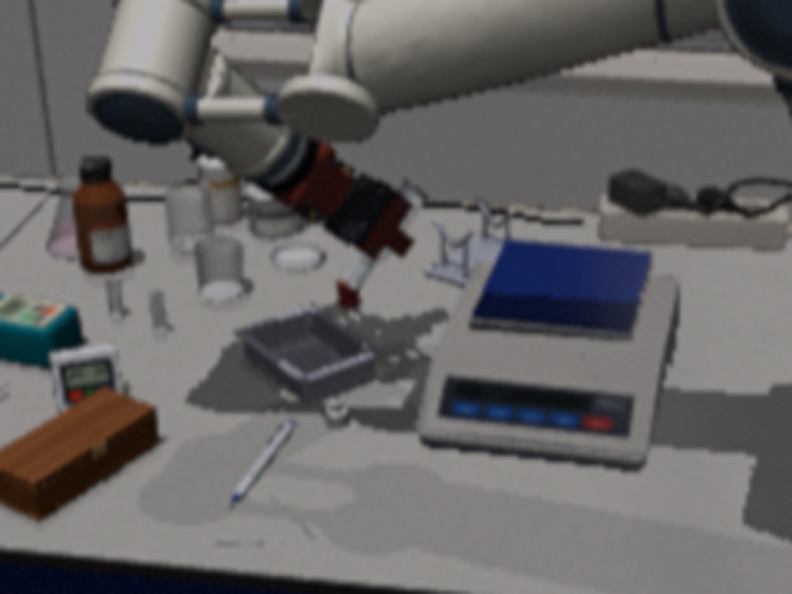

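```bash
python3 - <<'E'
import cv2
p=cv2.imread("pics/w6.png"); cv2.imwrite("pics/w6c.png",cv2.resize(p[10:150,260:380],None,fx=4,fy=4,interpolation=cv2.INTER_CUBIC))
E
```

```text
(no output)
```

View pics/w6c.png

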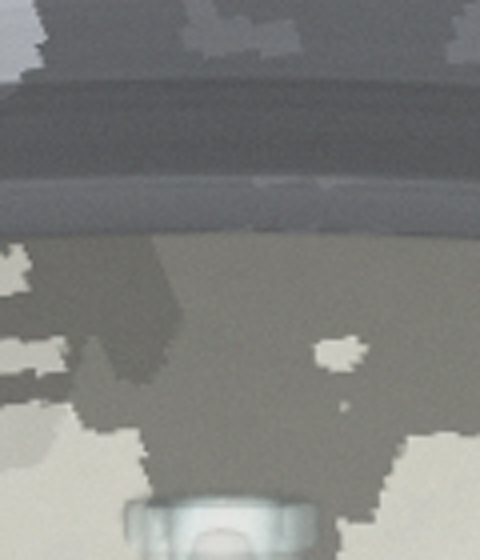

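Call:
servo_tool --commands '[{"dx":0.07,"dy":0.29,"dz":-0.52,"ax":0,"ay":0,"az":0,"hand":0},{"dx":0.2,"dy":0.88,"dz":-1.56,"ax":0,"ay":0,"az":0,"hand":0},{"dx":0.23,"dy":0.97,"dz":-1.73,"ax":0,"ay":0,"az":0,"hand":0}]'

```text
clock: 7.8
position: [565.9, 108.2, 68.4]
eef_rot: [2.343, -0.272, -0.11]
ft_force: [-7.2, -14.9, 25.4]
finger_gap: 0.32
```

```bash
python3 - <<'E'
from h import *
s=robot.state(); print({k:np.round(v,3).tolist() for k,v in s.items() if k in('position','ft_force','dq','finger_gap','clock')})
E
```

```text
{'clock': 7.8, 'dq': [0.097, 0.306, -0.083, 0.028, -0.055, 0.231], 'position': [565.938, 108.22, 68.396], 'ft_force': [-7.233, -14.916, 25.418], 'finger_gap': 0.32}
```

Call:
servo_tool --commands '[{"dx":-0.17,"dy":-0.73,"dz":1.3,"ax":0,"ay":0,"az":0,"hand":0},{"dx":-0.17,"dy":-0.73,"dz":1.3,"ax":0,"ay":0,"az":0,"hand":0},{"dx":-0.16,"dy":-0.68,"dz":1.21,"ax":0,"ay":0,"az":0,"hand":0},{"dx":0,"dy":0,"dz":0,"ax":0,"ay":0,"az":0,"hand":0}]'

```text
clock: 8.2
position: [561.8, 85.6, 110.8]
eef_rot: [2.346, -0.276, -0.105]
ft_force: [0.9, -0.2, 0.2]
finger_gap: 0.322
```

```bash
python3 - <<'E'
from h import *
T=wpose(); p,d=imaging.snapshot("wrist"); np.save("Tw7.npy",T); cv2.imwrite("pics/w7.png",p)
s=robot.state(); print(s['clock'],T[:3,3].round(1),s['ft_force'].round(1),s['eef_rot'].round(3))
a=cv2.imread("pics/w6.png")
f=lambda q:cv2.resize(q[110:300,265:370],None,fx=3.1,fy=3.1,interpolation=cv2.INTER_CUBIC)
cv2.imwrite("pics/w7c.png",np.hstack([f(a),f(p)]))
E
```

```text
8.25 [561.8  85.6 110.8] [-0.1  0.9 -0.7] [ 2.346 -0.275 -0.106]
```

View pics/w7c.png

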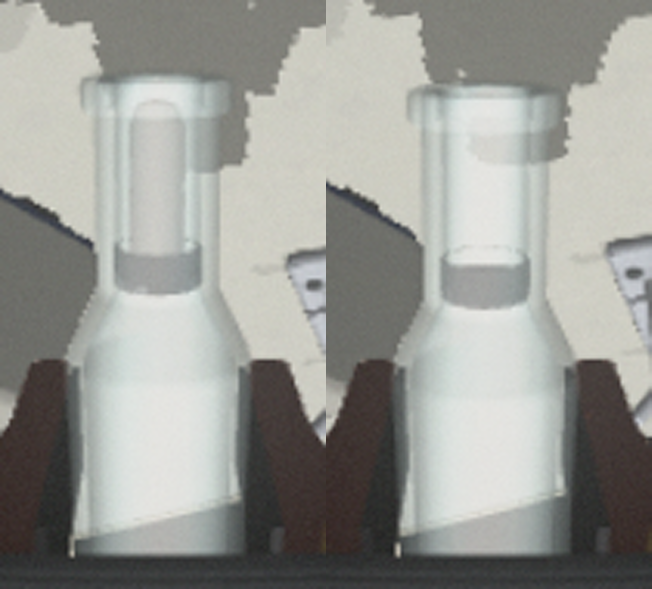

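```bash
python3 - <<'E'
from h import *
for n in ("top","scene"):
    p,d=imaging.snapshot(n); cv2.imwrite(f"pics/{n}8.png",p)
    c=p[130:230,230:420] if n=="top" else p[190:270,230:330]
    cv2.imwrite(f"pics/{n}8c.png",cv2.resize(c,None,fx=4.2 if n=="top" else 6,fy=4.2 if n=="top" else 6,interpolation=cv2.INTER_CUBIC))
E
```

```text
(no output)
```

View pics/top8c.png

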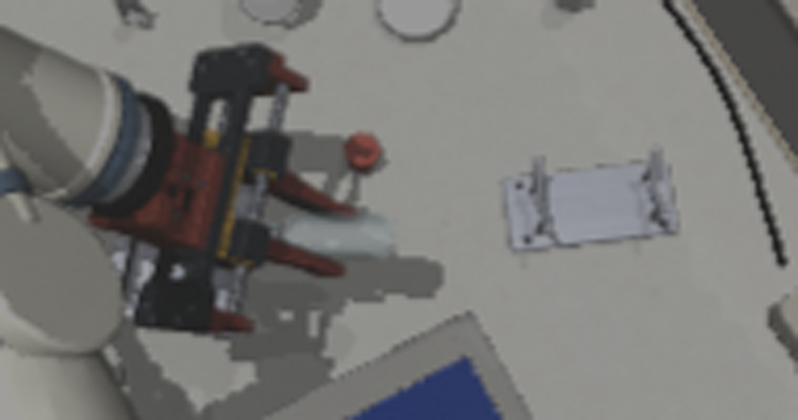

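View pics/scene8c.png

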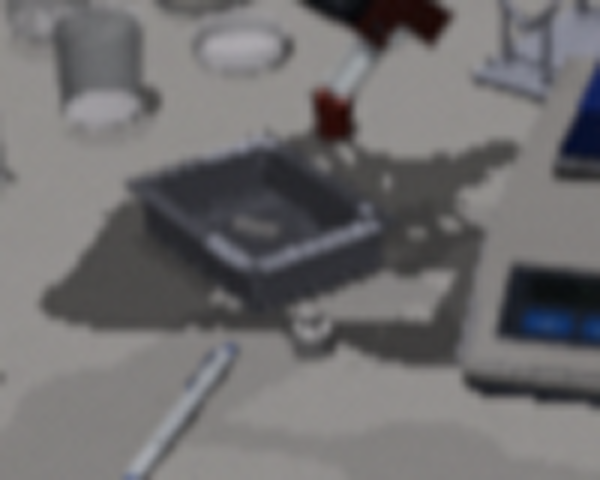

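View pics/w7.png

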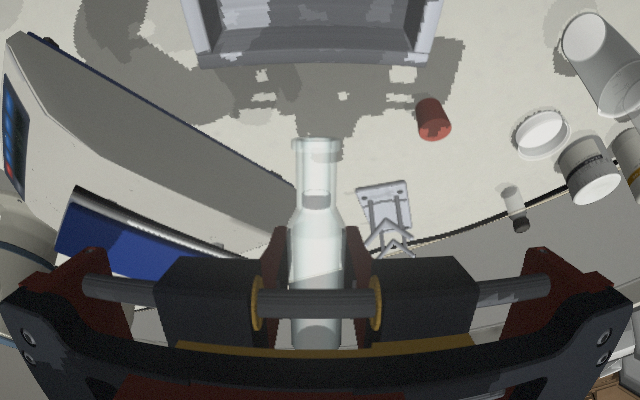

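Call:
servo_tool --commands '[{"dx":0,"dy":0,"dz":2,"ax":0,"ay":0,"az":0,"hand":0},{"dx":0,"dy":0,"dz":3,"ax":3.65,"ay":-0.85,"az":0,"hand":0},{"dx":0,"dy":0,"dz":3,"ax":7.3,"ay":-1.7,"az":0,"hand":0},{"dx":0,"dy":0,"dz":2,"ax":7.3,"ay":-1.7,"az":0,"hand":0},{"dx":0,"dy":0,"dz":0,"ax":7.3,"ay":-1.7,"az":0,"hand":0},{"dx":0,"dy":0,"dz":0,"ax":7.3,"ay":-1.7,"az":0,"hand":0},{"dx":0,"dy":0,"dz":0,"ax":7.3,"ay":-1.7,"az":0,"hand":0},{"dx":0,"dy":0,"dz":0,"ax":3.65,"ay":-0.85,"az":0,"hand":0},{"dx":0,"dy":0,"dz":0,"ax":0,"ay":0,"az":0,"hand":0}]'

```text
clock: 9.25
position: [560.6, 84.3, 208.6]
eef_rot: [-3.12, 0.364, -0.004]
ft_force: [0.6, -0.1, -1.0]
finger_gap: 0.324
```

```bash
python3 - <<'E'
from h import *
T=wpose(); p,d=imaging.snapshot("wrist"); np.save("Tw9.npy",T); cv2.imwrite("pics/w9.png",p)
s=robot.state(); print(s['clock'],T.round(3).tolist(),s['ft_force'].round(1),s['finger_gap'])
E
```

```text
9.3 [[0.973, -0.23, 0.002, 560.563], [-0.23, -0.973, -0.0, 84.337], [0.002, -0.0, -1.0, 208.638], [0.0, 0.0, 0.0, 1.0]] [-0.  -0.9 -0.2] 0.328174843958492
```

View pics/w9.png

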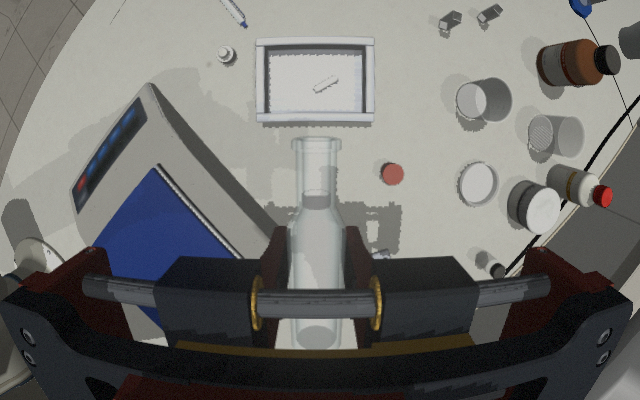

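Call:
servo_tool --commands '[{"dx":0.5,"dy":-2,"dz":0,"ax":0,"ay":0,"az":2.6,"hand":0},{"dx":1,"dy":-4,"dz":0,"ax":0,"ay":0,"az":4,"hand":0},{"dx":1,"dy":-4,"dz":-1,"ax":0,"ay":0,"az":4,"hand":0},{"dx":1.2,"dy":-4,"dz":-2,"ax":0,"ay":0,"az":4,"hand":0},{"dx":0.8,"dy":-3,"dz":-2,"ax":0,"ay":0,"az":4,"hand":0},{"dx":0.4,"dy":-1.3,"dz":-1,"ax":0,"ay":0,"az":0,"hand":0},{"dx":0,"dy":0,"dz":0,"ax":0,"ay":0,"az":0,"hand":0},{"dx":0,"dy":0,"dz":0,"ax":0,"ay":0,"az":0,"hand":0},{"dx":0,"dy":0,"dz":0,"ax":0,"ay":0,"az":0,"hand":0}]'

```text
clock: 10.2
position: [610.2, -94.9, 148.3]
eef_rot: [3.138, 0.151, 0.003]
ft_force: [-0.1, -0.9, -0.5]
finger_gap: 0.327
```

```bash
python3 - <<'E'
from h import *
T=wpose(); p,d=imaging.snapshot("wrist"); np.save("Tw10.npy",T); cv2.imwrite("pics/w10.png",p); np.save("w10d.npy",d)
s=robot.state(); print(s['clock'],T.round(3).tolist(),s['ft_force'].round(1),s['finger_gap'])
cv2.imwrite("pics/w10c.png",cv2.resize(p[60:310,230:410],None,fx=2.4,fy=2.4,interpolation=cv2.INTER_CUBIC))
m=imaging.camera_model("wrist"); X=T@np.array(m["T_tool_cam"]); Ti=np.linalg.inv(T)
for v in range(136,284,8):
    q=[]
    for u in range(310,324):
        if d[v,u]>0:
            o,r=wray(T,(u,v)); k=X[:3,:3].T@r; q.append(Ti[:3,:3]@(o+r*d[v,u]/k[2])+Ti[:3,3])
    if q: print(v,np.median(q,0).round(1))
E
```

```text
10.25 [[0.995, 0.096, 0.002, 610.233], [0.096, -0.995, -0.0, -94.885], [0.002, 0.0, -1.0, 148.329], [0.0, 0.0, 0.0, 1.0]] [-0.5  0.7 -1.1] 0.3293149946755612
136 [ -0.3 -61.7 -13.2]
144 [ -0.4 -59.7 -32.2]
152 [ -0.4 -56.3 -32.2]
160 [ -0.4 -52.6 -30.3]
168 [ -0.4 -49.1 -30. ]
176 [ -0.4 -45.5 -29.9]
184 [ -0.4 -42.  -30. ]
192 [ -0.4 -38.4 -30.1]
200 [ -0.4 -34.6 -29.5]
208 [ -0.4 -31.  -29.8]
216 [ -0.4 -27.4 -30.4]
224 [ -0.4 -24.1 -31.9]
232 [ -0.4 -20.8 -33.2]
240 [ -0.4 -17.6 -34.8]
248 [ -0.4 -13.5 -34.5]
256 [ -0.4  -9.5 -34.6]
264 [ -0.4  -5.4 -34.7]
272 [ -0.4  -0.9 -34.1]
280 [ -0.3   3.6 -34.1]
```

View pics/w10c.png

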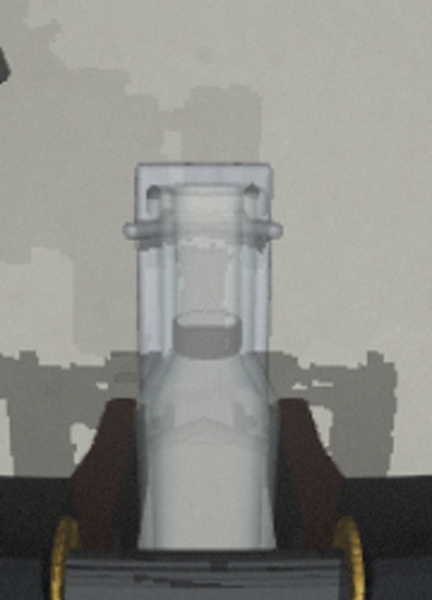

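Call:
servo_tool --commands '[{"dx":0,"dy":-0.4,"dz":-2,"ax":0,"ay":0,"az":0,"hand":0},{"dx":0,"dy":0,"dz":-3,"ax":0,"ay":0,"az":0,"hand":0},{"dx":0,"dy":0,"dz":-1.2,"ax":0,"ay":0,"az":0,"hand":0},{"dx":0,"dy":0,"dz":0,"ax":0,"ay":0,"az":0,"hand":0},{"dx":0,"dy":0,"dz":0,"ax":0,"ay":0,"az":0,"hand":0},{"dx":0,"dy":0,"dz":0,"ax":0,"ay":0,"az":0,"hand":0}]'

```text
clock: 10.85
position: [610.6, -100.6, 86.8]
eef_rot: [3.137, 0.149, 0.005]
ft_force: [-0.2, -0.8, -1.1]
finger_gap: 0.32
```

```bash
python3 - <<'E'
from h import *
T=wpose(); p,d=imaging.snapshot("wrist"); np.save("Tw11.npy",T); cv2.imwrite("pics/w11.png",p)
s=robot.state(); print(s['clock'],T.round(3).tolist(),s['ft_force'].round(1),s['finger_gap'])
cv2.imwrite("pics/w11c.png",cv2.resize(p[100:310,250:385],None,fx=2.8,fy=2.8,interpolation=cv2.INTER_CUBIC))
print([wproj(T,P).round(1).tolist() for P in ([580.3,-58.7,62],[629.9,-54.1,62])])
E
```

```text
10.9 [[0.995, 0.095, 0.003, 610.649], [0.095, -0.996, -0.001, -100.552], [0.003, 0.001, -1.0, 86.842], [0.0, 0.0, 0.0, 1.0]] [-0.5  0.5 -0.2] 0.3210422619077786
[[273.7, 160.0], [355.2, 160.1]]
```

View pics/w11c.png

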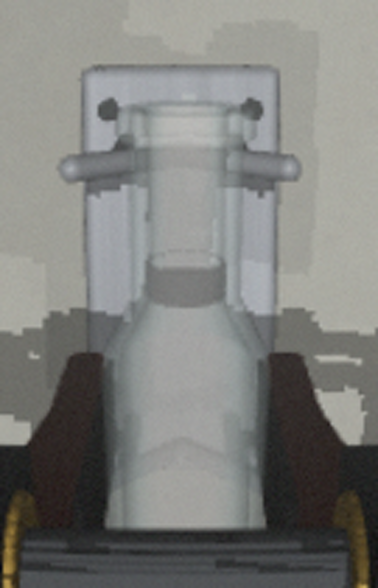

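Call:
servo_tool --commands '[{"dx":-0.07,"dy":0.1,"dz":-1.5,"ax":0,"ay":0,"az":0,"hand":0},{"dx":0,"dy":0,"dz":-1.5,"ax":0,"ay":0,"az":0,"hand":0},{"dx":0,"dy":0,"dz":-1,"ax":0,"ay":0,"az":0,"hand":0},{"dx":0,"dy":0,"dz":-0.6,"ax":0,"ay":0,"az":0,"hand":0},{"dx":0,"dy":0,"dz":-0.3,"ax":0,"ay":0,"az":0,"hand":0},{"dx":0,"dy":0,"dz":0,"ax":0,"ay":0,"az":0,"hand":0},{"dx":0,"dy":0,"dz":0,"ax":0,"ay":0,"az":0,"hand":0}]'

```text
clock: 11.6
position: [609.2, -99.7, 36.0]
eef_rot: [3.138, 0.148, 0.001]
ft_force: [0.4, 0.3, -0.4]
finger_gap: 0.323
```

Call:
servo_tool --commands '[{"dx":0,"dy":0,"dz":-0.2,"ax":0,"ay":0,"az":0,"hand":0},{"dx":0,"dy":0,"dz":0,"ax":0,"ay":0,"az":0,"hand":0},{"dx":0,"dy":0,"dz":0,"ax":0,"ay":0,"az":0,"hand":0}]'

```text
clock: 11.9
position: [609.2, -99.6, 33.9]
eef_rot: [3.138, 0.149, 0.001]
ft_force: [0.6, -0.5, 0.4]
finger_gap: 0.324
```

```bash
python3 - <<'E'
from h import *
for i in range(2):
    s=robot.state(); print(s['clock'],s['position'].round(1),s['ft_force'].round(1),s['ft_torque'].round(2))
E
```

```text
11.9 [609.2 -99.6  33.9] [ 0.6 -0.5  0.4] [-0.06 -0.03 -0.04]
11.9 [609.2 -99.6  33.9] [ 0.6 -0.5  0.4] [-0.06 -0.03 -0.04]
```

Call:
servo_tool --commands '[{"dx":0,"dy":0,"dz":-0.1,"ax":0,"ay":0,"az":0,"hand":0},{"dx":0,"dy":0,"dz":0,"ax":0,"ay":0,"az":0,"hand":0},{"dx":0,"dy":0,"dz":0,"ax":0,"ay":0,"az":0,"hand":0}]'

```text
clock: 12.2
position: [609.5, -99.7, 33.3]
eef_rot: [3.138, 0.149, 0.002]
ft_force: [1.8, 0.1, 2.9]
finger_gap: 0.321
```

Contact with the V supports (≈3 N up). Release.

Call:
servo_tool --commands '[{"dx":0,"dy":0,"dz":0,"ax":0,"ay":0,"az":0,"hand":0.4},{"dx":0,"dy":0,"dz":0,"ax":0,"ay":0,"az":0,"hand":0.5},{"dx":0,"dy":0,"dz":0,"ax":0,"ay":0,"az":0,"hand":0.7},{"dx":0,"dy":0,"dz":0,"ax":0,"ay":0,"az":0,"hand":1},{"dx":0,"dy":0,"dz":0,"ax":0,"ay":0,"az":0,"hand":1},{"dx":0,"dy":0,"dz":0,"ax":0,"ay":0,"az":0,"hand":1},{"dx":0,"dy":0,"dz":0,"ax":0,"ay":0,"az":0,"hand":1},{"dx":0,"dy":0,"dz":0,"ax":0,"ay":0,"az":0,"hand":1},{"dx":0,"dy":0,"dz":0,"ax":0,"ay":0,"az":0,"hand":1},{"dx":0,"dy":0,"dz":0,"ax":0,"ay":0,"az":0,"hand":1}]'

```text
clock: 13.2
position: [609.0, -99.6, 32.6]
eef_rot: [3.138, 0.148, 0.0]
ft_force: [0.9, -0.2, -0.7]
finger_gap: 0.995
```

Call:
servo_tool --commands '[{"dx":0,"dy":0,"dz":0,"ax":0,"ay":0,"az":0,"hand":1},{"dx":0,"dy":0,"dz":0,"ax":0,"ay":0,"az":0,"hand":1},{"dx":0,"dy":0,"dz":1,"ax":0,"ay":0,"az":0,"hand":1},{"dx":0,"dy":0,"dz":2,"ax":0,"ay":0,"az":0,"hand":1},{"dx":0,"dy":0,"dz":3,"ax":0,"ay":0,"az":0,"hand":1},{"dx":0,"dy":-1,"dz":4,"ax":0,"ay":0,"az":0,"hand":1},{"dx":0,"dy":-1,"dz":4,"ax":0,"ay":0,"az":0,"hand":1},{"dx":0,"dy":-1,"dz":2,"ax":0,"ay":0,"az":0,"hand":1},{"dx":0,"dy":0,"dz":0,"ax":0,"ay":0,"az":0,"hand":1},{"dx":0,"dy":0,"dz":0,"ax":0,"ay":0,"az":0,"hand":1}]'

```text
clock: 14.2
position: [609.0, -129.5, 192.5]
eef_rot: [-3.138, -0.148, -0.001]
ft_force: [-0.5, 0.5, -0.6]
finger_gap: 1.001
```

```bash
python3 - <<'E'
from h import *
T=wpose(); p,d=imaging.snapshot("wrist"); np.save("Tw12.npy",T); cv2.imwrite("pics/w12.png",p); np.save("w12d.npy",d)
s=robot.state(); print(s['clock'],T.round(3).tolist(),s['ft_force'].round(1),s['finger_gap'])
cv2.imwrite("pics/w12c.png",cv2.resize(p[85:235,260:380],None,fx=4,fy=4,interpolation=cv2.INTER_CUBIC))
t,_=imaging.snapshot("top"); cv2.imwrite("pics/top12.png",t)
cv2.imwrite("pics/top12c.png",cv2.resize(t[130:230,230:420],None,fx=4.2,fy=4.2,interpolation=cv2.INTER_CUBIC))
E
```

```text
14.25 [[0.996, 0.094, 0.0, 609.019], [0.094, -0.996, 0.0, -129.505], [0.0, -0.0, -1.0, 192.521], [0.0, 0.0, 0.0, 1.0]] [ 0.5  1.4 -0.1] 0.9968081161632435
```

View pics/w12c.png

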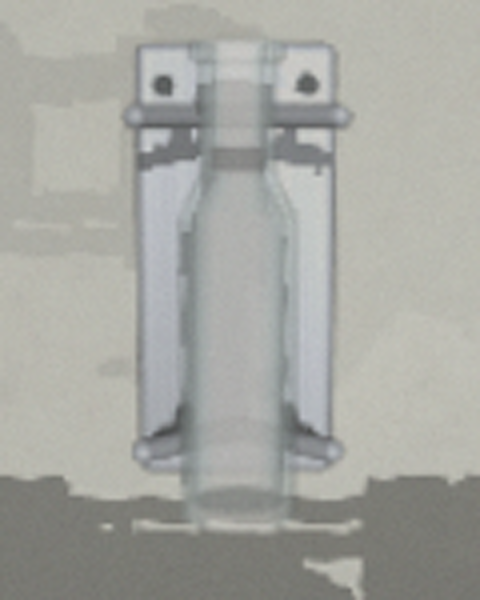

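View pics/top12.png

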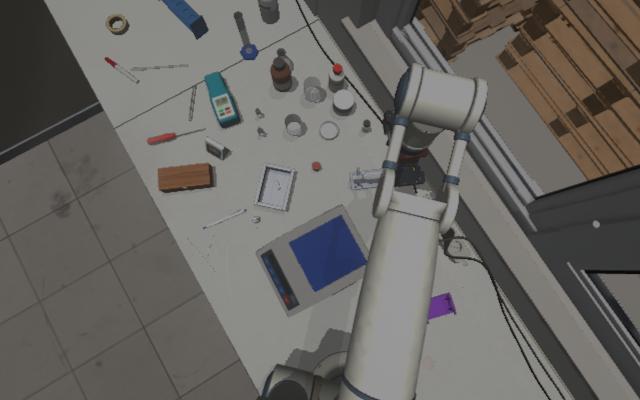

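```bash
python3 - <<'E'
from h import *
T=np.load("Tw12.npy"); d=np.load("w12d.npy")
f=lambda c:((c[0]-1.5)/4+260,(c[1]-1.5)/4+85)
for n,z,pts in [("rim,base",52,[(236,42),(241,527)]),("front rods",62,[(134,117),(345,117)]),("rear rods",54,[(144,453),(334,451)])]:
    print(n,[wplane(T,f(c),z).round(1).tolist()[:2] for c in pts])
m=imaging.camera_model("wrist")
def hts(T,d):
    X=T@np.array(m["T_tool_cam"]); o=[]
    for v in range(100,215,10):
        best=[]
        for u in range(312,330):
            c,r=wray(T,(u,v)); k=X[:3,:3].T@r; P=c+r*d[v,u]/k[2]; best.append(P)
        best=np.array(best); b=best[best[:,2].argmax()]; o.append((round(b[1]),round(b[2],1)))
    return o
print("now",hts(T,d)); print("before",hts(np.load("Tw2.npy"),np.load("w2d.npy")))
a=cv2.imread("pics/top0.png");b=cv2.imread("pics/top12.png")
for n,(x0,y0,x1,y1) in dict(petri=(316,118,342,142),weight=(248,212,264,226),stopper=(308,158,324,174),pen=(198,204,250,232),beaker=(282,112,306,140),timer=(202,134,232,160),vial=(358,116,376,136),tray=(250,158,300,214)).items():
    t=a[y0+2:y1-2,x0+2:x1-2]; r=cv2.matchTemplate(b[y0-3:y1+3,x0-3:x1+3],t,cv2.TM_CCOEFF_NORMED); _,mx,_,l=cv2.minMaxLoc(r); print(n,l[0]-5,l[1]-5,round(mx,3))
cv2.imwrite("pics/tray12.png",cv2.resize(b[155:215,245:305],None,fx=8,fy=8,interpolation=cv2.INTER_CUBIC))
E
```

```text
rim,base [[602.8, -38.8], [615.7, -160.3]]
front rods [[580.7, -59.2], [629.7, -54.4]]
rear rods [[589.4, -142.3], [637.0, -137.3]]
now [(-44, np.float64(61.9)), (-53, np.float64(61.3)), (-63, np.float64(62.2)), (-72, np.float64(62.7)), (-81, np.float64(67.0)), (-90, np.float64(67.3)), (-100, np.float64(67.2)), (-109, np.float64(68.0)), (-119, np.float64(67.2)), (-129, np.float64(67.1)), (-138, np.float64(67.1)), (-149, np.float64(66.7))]
before [(-43, np.float64(62.2)), (-52, np.float64(61.3)), (-62, np.float64(62.7)), (-71, np.float64(62.7)), (-80, np.float64(66.6)), (-89, np.float64(66.6)), (-98, np.float64(67.5)), (-107, np.float64(67.2)), (-117, np.float64(67.5)), (-126, np.float64(67.3)), (-136, np.float64(67.1)), (-146, np.float64(67.6))]
petri 0 0 0.999
weight 0 0 1.0
stopper 0 0 1.0
pen 0 0 0.997
beaker 0 0 1.0
timer 0 0 1.0
vial 0 0 0.997
tray 0 0 0.994
```

View pics/tray12.png

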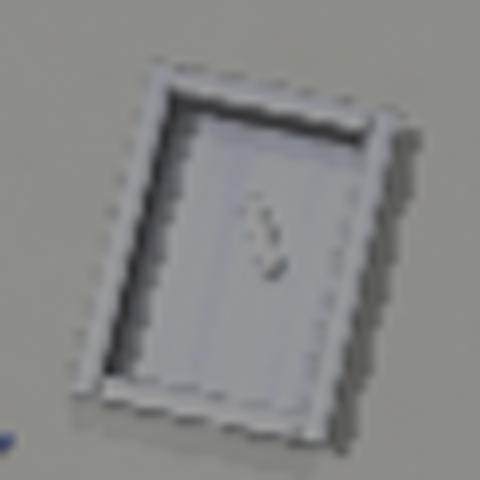

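```bash
python3 - <<'E'
from rig import robot
print(robot.job_done(), robot.state()['clock'])
E
```

```text
the job is handed in; nothing more can be done
the job is handed in; nothing more can be done
```

The stir bar is in the tray and the empty tube is back in the steel rest; I handed the job in at about 14.3 s of the 48 s allowed.

I gripped the tube at its middle, lifted it clear and tipped it 45° mouth down over the tray's right-hand edge. One tap at about 0.18–0.2 m/s was enough. The force read about 30 N at the end of the stroke, which is not necessarily the peak. I then levelled the tube and laid it back in the rest.

What the last checks showed:
- **Bar:** the wrist, scene and top views all show it on the tray floor, and the tube is clear.
- **Tube:** it lies level in the V supports, mouth to the left. Its rim and base are within about 1.5 mm of where they started, and its top surface is at the same height as before to within the depth noise.
- **Other items:** the petri dish, weight, stopper, pen, beaker, timer, vial and tray show no shift in the top view. I did not check the purple rest this way, and the arm partly covers it in the last picture.
- **Robot:** the open gripper stands about 160 mm above the release height, touching nothing.

Two things went slightly off, both corrected or harmless:
- **Slip in the grip:** the knock pushed the tube back about 1.5 mm in the fingers, and I allowed for this when laying it down.
- **Settling:** measured positions settled a few millimetres off the commanded ones after quick moves, so I corrected them before lowering.

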